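# Close the biscuit crock and hold the bag clip open over its lid handle

## Robot

A 7-joint arm with a two-finger parallel gripper is mounted at the origin on the work surface; the furniture and walls round the work are solid. World frame = base frame: x ahead of the robot, y to its left, z up, the work surface at z = 0. Lengths are in m, angles in rad, forces in N, time in s.
With the tool pointing down it reaches from about 0.4 to 0.875 m from the base axis. Payload 19.3 kg.
Tool frame: the origin (TCP) lies on the mounting face of the last link; the fingertips stand 173 mm ahead of it and the grasp point (between the pads) lies 155 mm ahead of it; z points along the fingers, y is the line along which they close (so a half turn about z gives the same grasp; the last joint's range is limited). The gripper opens to 85 mm and grips with 20 to 120 N. Pads are 22 mm wide; open, the fingers measure 114 mm over their backs; the gripper's body (76 mm by 85 mm) begins 54 mm behind the grasp point. The pads swing forward as they close: fully open they stand 13 mm farther back than shut.
Start: joints at [-1.419, 0.521, -0.036, 1.599, 0.021, 1.021, -0.113], TCP at [0.138, 0.61, 0.405] pointing down, gripper open.
Joint ranges: [-2.91, 2.91], [-0.3, 2.13], [-1.5, 1.42], [0.17, 2.43], [-1.26, 4.41], [0.16, 1.93], [-2.52, 2.52]. Speed limits (rad/s): [1.89, 1.89, 2.39, 2.39, 3.01, 3.01, 3.01].

## Interface

Orientations are given as [roll, pitch, yaw] about the fixed x, y, z axes, in that order (R = Rz(yaw) Ry(pitch) Rx(roll)).
In Python, from workcell import bot, vision gives the robot as it stands.
- The arm moves only by the shell command python3 -m creep 'ROWS' [FORCE]. ROWS is JSON, a list that holds one entry, the list of rows, each a list of 7 numbers: the opening, from -1 (shut) to 1 (fully open), then the shift along the tool's x, y, z in cm, then the turn, a rotation vector about the tool's x, y, z in rad. In form: [[[grip, tx, ty, tz, rx, ry, rz], ...]]. A call has 1 to 12 rows; each row shifts and turns the commanded pose from where the row before left it, along the tool's axes as they then stand; what a row does not reach is not made up. A row lasts 1/8 s, in which the tool goes at most 62.5 mm and 10.7 degrees, less where a joint would pass 70% of its speed; a pose out of reach is approached as far as the arm can. A call with a gripper value outside its range is refused whole. The fingers move at their own pace and stop on an object; FORCE is the grip in N (left out, the last holds). Time passes only in rows, so rows that do not move let the fingers close. It gives the time, the measured TCP pose, the force, the opening and the grip force at its end, in the units of the state.
- bot.observe(): the state, without advancing time (a new reading comes with each control period).
- vision.grab_frame(name): name is "side" or "top"; returns a dict with "image" (400x640x3 uint8, blue, green, red), "depth" (400x640 float32, m along the optical axis (not along the pixel's ray), 0 where there is no reading), "fovy" (degrees; the focal length in pixels is half the picture's height over the tangent of half this angle, whatever the lens; pixels are square), "cx", "cy" (the principal point, pixels), "cam_to_world" (4x4, takes a point from camera to world coordinates). Camera axes: x right, y down, z forward; pixel columns grow to the right and rows downward; lengths in m; the calibration is good to about 2 mm. A picture is of the moment at which its call begins.
- bot.job_done(): hands the job in; it is judged then, once.
The state is a dict: "clock": time; "qpos": joint angles; "qd": joint speeds; "joint_efforts": joint torques, N m; "position": TCP position; "tool_rot": TCP orientation; "force": force on the tool from outside, world axes, zero at the start; "moment": the same for the moment, N m; "grip_width": finger opening in m; "finger_force": force on a finger pad.
Only numpy, scipy, OpenCV 4.12 (cv2) and the standard library are available. Lean on these libraries where they do the work, as an engineer would, in place of code of your own. Each camera call takes 0.05 s, during which the arm holds its last target. There are 200 camera calls.

## Task

Put the wooden lid on the blue biscuit crock so it sits home and level, setting it down rather than dropping it. Then squeeze the red bag clip that is parked on the little slate sign, lift it off, and hold it gaping astride the lid's upright handle, one jaw well down on each side and touching neither the lid nor the crock, so that I can slip a date label in between. Finish while still holding the clip squeezed open there; leave the crock, the sign and the other things where they stand.

Things in the scene. Friction and masses are not known exactly. Their poses are not given: they have to be found in the camera images.
- crock: Round blue glazed crock with a few biscuits at the bottom, 122 mm wide over the rim, 95 mm high, mouth 99 mm across, wall 8.5 mm, 1.2 kg, loose. Origin: centre of its underside, z up.
- crock_rim (a point): Centre of the crock's mouth at the height of the rim (95 mm above its underside).
- lid: Wooden lid, 0.15-0.3 kg, loose, standing on its plug: a disc 126 mm across, 9 mm thick, with a round plug below and an upright flat handle on top (60 mm long along the lid's x, 9 mm thick along y, 34 mm high above the disc). Origin: centre of the plug's underside, z up; disc's top at 19 mm, handle's top at 53 mm.
- lid_seat (a point): Centre of the underside of the lid's disc, 10 mm above the lid's origin; meets crock_rim when the lid is home. The plug below it is 94 mm across and 10 mm deep, its foot bevelled 3 mm; it enters the crock's mouth with 2.5 mm to spare all round.
- fin_top (a point): Middle of the top edge of the lid's upright handle; axes as the lid's (x along the handle, y across its thickness).
- sign: Small black slate plate (110 mm wide along the sign's y axis, 5 mm thick along x, top edge 88 mm above the worktop) standing in a light wooden foot 46 x 96 x 18 mm; 0.7 kg, loose. Origin: centre of its underside, z up.
- clip: Red spring clip, 50 g, parked on the slate's top edge, jaws down, handles up. Origin: middle of its steel hinge pin; x along the pin (parked: along the slate's width), y the way the handles are squeezed and the jaws part, z from pin up to handles. 32 mm wide along x. Two flat handles reach about 45 mm above the pin, parked 48 mm apart over their outer ends, squeezed home parallel and 24 mm apart.
- clip_a (a joint): Opening angle of one half of the clip, rad: 0 as parked with the jaws on the 5 mm slate, -0.07 jaws shut, 0.27 squeezed home against the stop. A spring shuts it: squeezing home takes about 8 N on each handle (15 to 25 N is a firm hold). The other half turns equally the other way.
- tip_a (a point): Inner edge of one jaw's tip (the clip's +y side), 36 mm below the pin. Squeezed home the jaws gape about 24 mm at the tips and at least 18 mm further up; the throat between them is free up to 30 mm above the tips, where the 8 mm thick pin closes it.
- tip_b (a point): Inner edge of the other jaw's tip (on the clip's -y side), 36 mm below the pin.
- mug: White mug with blue dots, bystander, 93 mm high. Origin: underside.
- tea_box: Red tea carton, bystander, 69 x 133 x 66 mm. Origin: centre of its underside.
- teaspoon: Steel teaspoon lying on the worktop, bystander, 130 mm long. Origin: centre, underside.
- spice_jar: Glass spice jar with black cap and red spice, bystander, 41 mm across, 91 mm high. Origin: centre of its underside.
Things that resemble listed ones, but are neither listed nor needed, are in the scene too. What is shaped like the lid but pink is not meant.

How it is judged:
On the way, in this order (a step that is already met when the one before it is completed fails the run):
1. the lid sits home and level on the crock and has been let go (distance between lid_seat and crock_rim below 0.005 m and z of lid_seat in the frame of crock_rim below 0.0025 m and angle between lid's own z axis and vertical below 0.035 rad and contact force between the fingers and lid below 0.2 N), for 0.3 s.
2. the clip is off the slate, held in the fingers (contact force between the fingers and clip above 1 N and contact force between sign and clip below 0.1 N and (z of clip in the frame of sign above 0.13 m or horizontal distance between clip and sign above 0.1 m)), for 0.2 s.
At the end, for the whole second after the job is handed in: Lid home on the crock (within 2.5 mm in height, 5 mm in all, 2 degrees), untouched; clip held still in the fingers, each half open over 0.15 rad, a jaw tip on each side of the handle 8 mm or more below its top, within 25 mm of its middle and 20 degrees of its line, not touching lid or crock (distance between lid_seat and crock_rim below 0.005 m and z of lid_seat in the frame of crock_rim below 0.0025 m and angle between lid's own z axis and vertical below 0.035 rad and contact force between each of the arm, clip and lid below 0.2 N and contact force between the fingers and clip above 2 N and contact force between clip and crock below 0.2 N and value of joint clip_a above 0.15 rad and linear speed of clip below 0.03 m/s and z of each of tip_a, tip_b in the frame of fin_top below -0.008 m and x of clip in the frame of fin_top between -0.025 and 0.025 m and angle between the x axis of clip and the x axis of lid, either way round below 0.35 rad and ((y of tip_a in the frame of fin_top above 0.0045 m and y of tip_b in the frame of fin_top below -0.0045 m) or (y of tip_b in the frame of fin_top above 0.0045 m and y of tip_a in the frame of fin_top below -0.0045 m))); the arm keeps its last pose, push and grip.
It fails at once if the lid is dropped (falls free of the fingers faster than 0.5 m/s) (linear speed of lid above 0.5 m/s and contact force between the fingers and lid below 0.1 N).
It fails at once if the crock is pushed more than 30 mm or tipped (distance of crock from where it was at the start of the episode above 0.03 m or angle between crock's own z axis and vertical above 0.2 rad).
It fails at once if the slate sign is pushed more than 40 mm or tipped over (distance of sign from where it was at the start of the episode above 0.04 m or angle between sign's own z axis and vertical above 0.35 rad).
It fails at once if a bystander (mug, tea carton, teaspoon, spice jar) is moved more than 30 mm (distance of any of mug, tea_box, teaspoon, spice_jar from where it was at the start of the episode above 0.03 m).
It also fails if it takes over 64 s, if anything falls off the work surface, if the arm or the gripper's body presses on something with over 40 N, if the wrist force passes 120 N, or if a joint passes its speed limit or range.

## Working session

There is one attempt and no reset: what is moved stays moved. The work goes in short steps, Python scripts to look and compute and a shell command to move; the robot and the scene stay as the last step left them, time stands still between calls to the robot, and variables do not carry over. Pictures are saved under pics/ and viewed, at most 10 in all, crops included, and the job is handed in when it is done.

```bash
mkdir -p pics; ls; python3 - <<'E'
from workcell import bot, vision
import cv2, numpy as np
s=bot.observe(); print({k:np.round(v,3) for k,v in s.items()})
for n in("side","top"):
    f=vision.grab_frame(n); cv2.imwrite(f"pics/{n}0.png",f["image"]); print(n,f["fovy"],f["cx"],f["cy"],np.round(f["cam_to_world"],3).tolist(),(f["depth"]>0).mean())
E
```

```text
pics
{'clock': np.float64(0.0), 'qpos': array([-1.419,  0.522, -0.036,  1.6  ,  0.021,  1.021, -0.113]), 'qd': array([-0.002,  0.001, -0.002,  0.   ,  0.   , -0.   ,  0.001]), 'joint_efforts': array([-1.0000e-03, -9.2711e+01,  1.9790e+00, -3.6994e+01,  1.8000e-02,
        8.0000e-03,  0.0000e+00]), 'position': array([0.137, 0.61 , 0.404]), 'tool_rot': array([-3.14,  0.  ,  2.92]), 'force': array([-0.261,  0.385,  0.344]), 'moment': array([ 0.049, -0.002, -0.002]), 'finger_force': np.float64(0.0), 'grip_width': np.float64(0.085)}
side 46.176803778991584 323.28207394975726 198.5822123279274 [[0.942, -0.234, 0.241, 0.217], [-0.336, -0.636, 0.695, -0.877], [-0.009, -0.735, -0.678, 1.078], [0.0, 0.0, 0.0, 1.0]] 0.92262890625
top 45.00802922551779 319.1456004469195 199.3235600741968 [[0.024, -0.992, 0.121, 0.367], [-1.0, -0.024, 0.004, 0.158], [-0.001, -0.121, -0.993, 1.766], [0.0, 0.0, 0.0, 1.0]] 0.99595703125
```

View pics/side0.png

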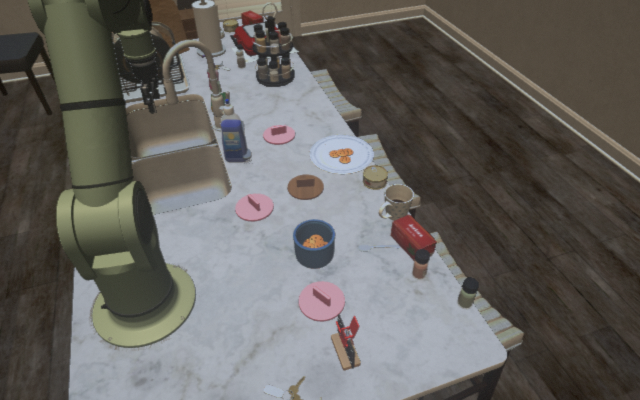

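View pics/top0.png

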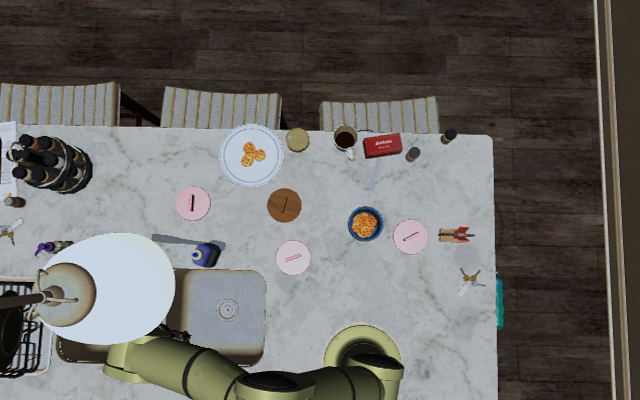

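Side view: the wooden lid is brown at (305,187). The pink lookalikes are at (279,134), (254,207) and (322,301). The crock is at (314,243), and the sign with the red clip is at (346,338). In the top view the lid is at (284,205), the crock at (365,224) and the clip and sign at (457,236). Only the brown lid fits "wooden". I'll confirm it in an enlarged crop and measure.

```bash
cat > h.py <<'E'
from workcell import bot, vision
import cv2, numpy as np
def cloud(n):
    f=vision.grab_frame(n); d=f["depth"]; h,w=d.shape
    fl=h/2/np.tan(np.radians(f["fovy"]/2)); v,u=np.mgrid[:h,:w]
    P=np.stack([(u-f["cx"])/fl*d,(v-f["cy"])/fl*d,d],-1)
    T=f["cam_to_world"]; return f,P@T[:3,:3].T+T[:3,3]
def ray(f,uv,z):
    T=f["cam_to_world"]; fl=f["depth"].shape[0]/2/np.tan(np.radians(f["fovy"]/2))
    d=T[:3,:3]@[(uv[0]-f["cx"])/fl,(uv[1]-f["cy"])/fl,1]
    return T[:3,3], d, T[:3,3]+d*(z-T[2,3])/d[2]
def meet(r1,r2):
    (a,d,_),(b,e,_)=r1,r2
    s=np.linalg.lstsq(np.stack([d,-e],1),b-a,rcond=None)[0]
    p,q=a+d*s[0],b+e*s[1]; return (p+q)/2,np.linalg.norm(p-q)
E
python3 - <<'E'
from h import *
out={}
win={"side":{"lid":(280,165,330,210),"crock":(285,215,345,272),"clip":(320,305,370,375)},"top":{"lid":(262,183,306,227),"crock":(342,202,390,248),"clip":(432,220,482,252)}}
tiles=[]
for n in win:
    f,P=cloud(n); hsv=cv2.cvtColor(f["image"],cv2.COLOR_BGR2HSV)
    for k,(a,b,c,d) in win[n].items():
        p=P[b:d,a:c].reshape(-1,3); H=hsv[b:d,a:c].reshape(-1,3).astype(int)
        tiles.append(cv2.resize(f["image"][b:d,a:c],(260,260),interpolation=cv2.INTER_NEAREST))
        hue,sa,va=H.T
        if k=="lid":
            m=(sa>90)&((hue<25)|(hue>170)); print(n,k,"z hist",np.histogram(p[m,2],np.arange(-.01,.07,.01))[0])
            t=p[m&(p[:,2]>.012)&(p[:,2]<.027)]; g=p[m&(p[:,2]>.035)]
            (cx,cy),r=cv2.minEnclosingCircle(t[:,:2].astype(np.float32)); print(" disc",cx,cy,r,np.median(t[:,2]),"mean",t.mean(0))
            w=np.linalg.svd(g[:,:2]-g[:,:2].mean(0))[2][0]; q=(g[:,:2]-g[:,:2].mean(0))@w
            print(" fin",g.mean(0),len(g),"ang",np.arctan2(w[1],w[0]),np.ptp(q),g[:,2].max())
        if k=="crock":
            m=(hue>90)&(hue<130)&(sa>60); t=p[m&(p[:,2]>.088)]
            A=np.c_[2*t[:,:2],np.ones(len(t))]; s=np.linalg.lstsq(A,(t[:,:2]**2).sum(1),rcond=None)[0]
            print(n,k,"fit",s[:2],np.sqrt(s[2]+s[0]**2+s[1]**2),"minenc",cv2.minEnclosingCircle(t[:,:2].astype(np.float32)),len(t),np.median(t[:,2]))
        if k=="clip":
            for nm,m in(("red",((hue<8)|(hue>172))&(sa>140)&(p[:,2]>.06)),("dark",(va<70)&(p[:,2]>.03)),("foot",(hue>5)&(hue<25)&(sa>50)&(p[:,2]<.03)&(p[:,2]>.008))):
                t=p[m]
                if len(t)<4: print(n,nm,len(t));continue
                r=cv2.minAreaRect(t[:,:2].astype(np.float32)); print(n,nm,len(t),"mean",t.mean(0).round(4),"rect",np.round(r[0],4),np.round(r[1],4),round(r[2],1),"z",np.percentile(t[:,2],[2,50,98]).round(4))
cv2.imwrite("pics/crops.png",np.vstack([np.hstack(tiles[:3]),np.hstack(tiles[3:])]))
E
```

```text
side lid z hist [ 0  0 94 49  0  0  0]
 disc 0.5534363389015198 0.2869300842285156 0.05861031636595726 0.01921805179785485 mean [0.54666788 0.279614   0.0189851 ]<stdin>:15: RuntimeWarning: Mean of empty slice.
  ret = um.true_divide(
<stdin>:16: RuntimeWarning: Mean of empty slice.
Traceback (most recent call last):
ValueError: zero-size array to reduction operation maximum which has no identity
```

```bash
cat > m.py <<'E'
from h import *
win={"side":{"lid":(280,165,330,210),"crock":(285,215,345,272),"clip":(320,305,370,375)},"top":{"lid":(262,183,306,227),"crock":(342,202,390,248),"clip":(432,220,482,252)}}
tiles=[]
def rect(tag,t):
    if len(t)<4: print(tag,len(t));return
    c,s,a=cv2.minAreaRect((t[:,:2]*1000).astype(np.float32)); w=np.linalg.svd(t[:,:2]-t[:,:2].mean(0),full_matrices=False)[2][0]
    print(tag,len(t),"mean",t.mean(0).round(4),"rect",np.round(c,1),np.round(s,1),round(a,1),"pca",round(float(np.arctan2(w[1],w[0])),3),"z",np.percentile(t[:,2],[2,50,98]).round(4))
for n in win:
    f,P=cloud(n); hsv=cv2.cvtColor(f["image"],cv2.COLOR_BGR2HSV)
    for k,(a,b,c,d) in win[n].items():
        p=P[b:d,a:c].reshape(-1,3); hue,sa,va=hsv[b:d,a:c].reshape(-1,3).astype(int).T; z=p[:,2]
        tiles.append(cv2.resize(f["image"][b:d,a:c],(260,260),interpolation=cv2.INTER_NEAREST))
        if k=="lid":
            t=p[(z>.012)&(z<.03)]; print(n,"disc minenc",cv2.minEnclosingCircle((t[:,:2]*1000).astype(np.float32)),np.median(t[:,2]),t.mean(0))
            rect(n+" fin",p[z>.035]); rect(n+" fintop",p[z>.047])
            m=(((hue<25)|(hue>170))&(sa>60)).reshape(d-b,c-a); 
            cn=max(cv2.findContours(m.astype(np.uint8),0,1)[0],key=cv2.contourArea); print(" ellipse",cv2.fitEllipse(cn),(a,b))
        if k=="crock":
            t=p[(z>.088)&(z<.11)]
            A=np.c_[2*t[:,:2],np.ones(len(t))]; s=np.linalg.lstsq(A,(t[:,:2]**2).sum(1),rcond=None)[0]
            print(n,k,"fit",s[:2],np.sqrt(s[2]+s[0]**2+s[1]**2),"minenc",cv2.minEnclosingCircle((t[:,:2]*1000).astype(np.float32)),len(t),np.median(t[:,2]))
        if k=="clip":
            red=((hue<8)|(hue>172))&(sa>120)
            rect(n+" red",p[red&(z>.06)]); rect(n+" redhigh",p[red&(z>.12)]);rect(n+" redtop",p[red&(z>.145)])
            rect(n+" slate",p[~red&(z>.03)&(z<.1)]); rect(n+" slatetop",p[~red&(z>.08)&(z<.1)]); rect(n+" foot",p[(z>.01)&(z<.025)])
cv2.imwrite("pics/crops.png",np.vstack([np.hstack(tiles[:3]),np.hstack(tiles[3:])]))
E
python3 m.py
```

```text
side disc minenc ((590.8548583984375, 312.10235595703125), 102.32316589355469) 0.018725408212469485 [0.56489347 0.29003737 0.01895873]
side fin 100 mean [0.5227 0.1726 0.1496] rect [ 376.  -282.7] [1229.    54.9] 72.5 pca 1.287 z [0.0358 0.0477 1.0783]
side fintop 53 mean [0.4915 0.0698 0.2456] rect [ 375.4 -285.1] [1224.1   54.4] 72.5 pca 1.288 z [0.0475 0.0528 1.0783]
 ellipse ((25.0028076171875, 21.694915771484375), (23.097394943237305, 34.48170852661133), 86.7466049194336) (280, 165)
side crock fit [ 4.90905253e-01 -3.02472511e-04] 0.05669334009381828 minenc ((490.41455078125, 0.9925307035446167), 62.14419174194336) 340 0.093447960162648
side red 158 mean [ 0.4649 -0.3335  0.1151] rect [ 354.4 -597.9] [619.9  50.4] 68.4 pca 1.114 z [0.0673 0.1084 0.1378]
side redhigh 53 mean [ 0.4622 -0.3397  0.1488] rect [ 354.4 -598. ] [619.9  50.4] 68.4 pca -2.019 z [0.1208 0.132  0.1385]
side redtop 1
side slate 311 mean [ 0.4601 -0.3353  0.0755] rect [ 460.6 -322.5] [ 24.9 112.6] 2.2 pca -1.592 z [0.033  0.0823 0.0984]
side slatetop 162 mean [ 0.4618 -0.3278  0.0903] rect [ 464.5 -322.3] [11
[... 722 characters left out ...]
enc ((490.5994873046875, 0.0058169313706457615), 60.899559020996094) 254 0.09413935461363243
top red 111 mean [ 0.4618 -0.322   0.1234] rect [426.9 -91.9] [ 46.7 511.1] 8.4 pca -1.361 z [0.066  0.1071 0.1422]
top redhigh 37 mean [ 0.4601 -0.3141  0.1753] rect [426.8 -91. ] [ 46.7 509.4] 8.4 pca -1.364 z [0.1214 0.131  0.5997]
top redtop 2
top slate 82 mean [ 0.4619 -0.3172  0.0779] rect [ 464.2 -322.8] [109.6  24. ] 80.7 pca 1.551 z [0.0335 0.0843 0.0991]
top slatetop 52 mean [ 0.4624 -0.3204  0.09  ] rect [ 457.8 -321.9] [ 24.  107.3] 6.3 pca -1.593 z [0.0821 0.0899 0.0993]
top foot 198 mean [ 0.4585 -0.3124  0.0167] rect [ 462.8 -337.9] [170.1 104.8] 88.4 pca 1.361 z [0.0101 0.0164 0.0241]
```

View pics/crops.png

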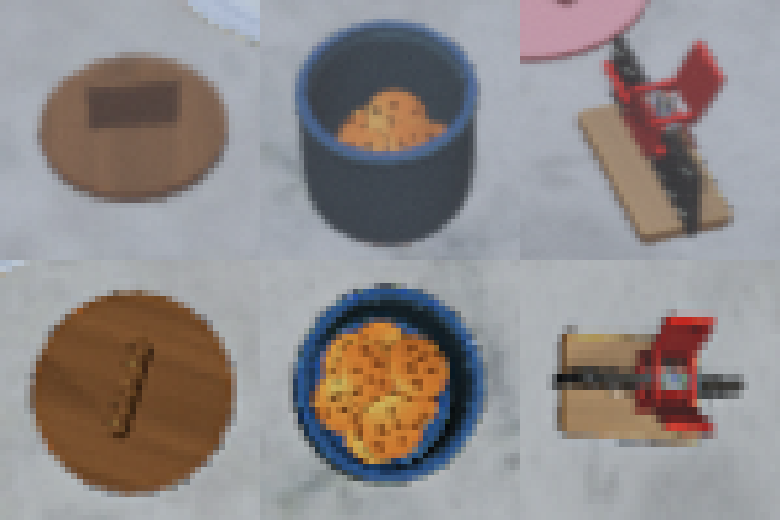

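The crops show the brown wooden lid with its dark fin, the open blue crock with biscuits, and the red clip jaws down on the slate. There's no ambiguity about which is which. Next I'll refine the positions, dropping depth outliers and triangulating by ray.

```bash
cat > m2.py <<'E'
from h import *
from scipy import stats
def near(P,c,r): 
    q=P.reshape(-1,3); return (np.hypot(q[:,0]-c[0],q[:,1]-c[1])<r)&(q[:,2]<.3)
def rect(tag,t):
    if len(t)<4: print(tag,len(t));return
    c,s,a=cv2.minAreaRect((t[:,:2]*1000).astype(np.float32)); w=np.linalg.svd(t[:,:2]-t[:,:2].mean(0),full_matrices=False)[2][0]
    print(tag,len(t),"mean",(t.mean(0)*1000).round(1),"rect",np.round(c,1),np.round(s,1),round(a,1),"pca",round(float(np.arctan(w[1]/w[0])),3),"z",(np.percentile(t[:,2],[2,50,98])*1000).round(1))
F={}
for n in("side","top"):
    f,P=cloud(n); q=P.reshape(-1,3); z=q[:,2]; hue,sa,va=cv2.cvtColor(f["image"],cv2.COLOR_BGR2HSV).reshape(-1,3).astype(int).T
    vv,uu=np.mgrid[:400,:640]; uv=np.c_[uu.ravel(),vv.ravel()]
    m=near(P,(.553,.285),.075); d=m&(z>.012)&(z<.026)
    rect(n+" disc",q[d]); rect(n+" fin",q[m&(z>.035)]); rect(n+" fintop",q[m&(z>.049)])
    F[n]=(f,uv[m&(z>.049)].mean(0))
    m=near(P,(.462,-.33),.09); red=((hue<8)|(hue>172))&(sa>120)&m
    for lo,hi in((.06,.075),(.075,.09),(.09,.105),(.105,.12),(.12,.132),(.132,.16)): rect(f"{n} red {lo}",q[red&(z>lo)&(z<hi)])
    rect(n+" slatetop",q[m&~red&(z>.083)&(z<.092)&(va<90)]); rect(n+" foot",q[m&(z>.012)&(z<.022)&(sa>50)])
print(meet(*[ray(f,uv,0) for f,uv in F.values()]))
E
python3 m2.py
```

```text
side disc 594 mean [555.3 281.4  18.9] rect [558.2 290.3] [129.3 121. ] 72.8 pca -0.267 z [13.6 18.9 24.1]
side fin 90 mean [555.8 290.   45.8] rect [557.6 291.9] [15.6 55.1] 73.6 pca -0.263 z [35.6 47.2 54.5]
side fintop 35 mean [553.7 291.6  51.7] rect [556.3 292. ] [14.  51.7] 76.1 pca -0.277 z [49.2 51.2 55.1]
side red 0.06 16 mean [ 452.4 -336.6   69.7] rect [ 451.4 -333.5] [ 8.2 21.6] 27.8 pca -1.326 z [63.8 69.7 74.2]
side red 0.075 7 mean [ 452.7 -335.2   78.7] rect [ 453.1 -330.7] [23.1  2.9] 83.1 pca 1.43 z [75.4 77.5 83.3]
side red 0.09 52 mean [ 464.6 -329.6   99.2] rect [ 463.2 -329.7] [30.5 27.5] 87.1 pca 1.19 z [ 90.5  99.2 104.7]
side red 0.105 29 mean [ 477.1 -328.4  113.2] rect [ 476.7 -329.3] [24.5  4.6] 87.1 pca 1.515 z [105.5 112.6 119.6]
side red 0.12 27 mean [ 479.  -329.4  126.5] rect [ 464.9 -336.6] [47.9 21.8] 23.2 pca 0.623 z [121.2 126.5 131.4]
side red 0.132 27 mean [ 457.  -329.8  134.7] rect [ 460.6 -329.8] [28.4 46.1] 88.1 pca -0.026 z [132.2 134.4 137.1]
side slatetop 42 mean [ 460.5 -333.    87.2] rect [ 461.3 -324.3] [105.9   4.2] 88.5 pca 1.549 z [
[... 715 characters left out ...]
 -329.1] [30.8 30.1] 0.7 pca 1.386 z [ 91.6  97.1 104. ]
top red 0.105 17 mean [ 464.  -326.4  112.4] rect [ 462.4 -327. ] [26.6 37.1] 86.6 pca 0.01 z [105.3 112.5 119.7]
top red 0.12 18 mean [ 467.5 -324.5  124.9] rect [ 463.6 -324.7] [40.7 23.2] 1.8 pca -0.035 z [120.9 124.5 130. ]
top red 0.132 19 mean [ 462.4 -329.4  135.4] rect [ 461.5 -327.4] [28.5 44.7] 89.9 pca -0.113 z [132.1 134.9 140.5]
top slatetop 29 mean [ 462.5 -313.6   87.7] rect [ 463.9 -321.1] [ 10.8 104.1] 1.2 pca 1.56 z [83.6 87.7 91.9]
top foot 131 mean [ 458.9 -307.5   17. ] rect [ 461.2 -323.7] [95.3 45.7] 88.4 pca 1.249 z [12.4 17.  21.6]
(array([0.55510558, 0.29039672, 0.05258894]), np.float64(0.0034623760049486705))
```

```bash
python3 - <<'E'
from h import *
for n in("side","top"):
    f,P=cloud(n); q=P[f["depth"]>0]
    q=q[(q[:,2]>.1)&(q[:,2]<.7)&(q[:,0]>-.1)&(q[:,0]<1)&(abs(q[:,1])<.9)]
    k,c=np.unique((q[:,:2]/.08).round().astype(int),axis=0,return_counts=True)
    for a,b in zip(k,c):
        if b>8: s=q[((q[:,:2]/.08).round()==a).all(1)]; print(n,(a*.08).round(2),b,s[:,2].max().round(2),s[:,2].min().round(2))
E
```

```text
side [-0.08 -0.08] 1787 0.39 0.1
side [-0.08  0.  ] 632 0.43 0.11
side [-0.08  0.08] 18 0.44 0.39
side [ 0.   -0.08] 3553 0.39 0.1
side [0. 0.] 2623 0.53 0.24
side [0.   0.08] 2198 0.66 0.44
side [0.   0.16] 871 0.7 0.58
side [ 0.08 -0.08] 1956 0.4 0.1
side [0.08 0.  ] 2147 0.53 0.1
side [0.08 0.08] 3114 0.67 0.19
side [0.08 0.16] 1594 0.7 0.54
side [0.08 0.24] 51 0.7 0.66
side [0.08 0.4 ] 27 0.65 0.61
side [0.08 0.48] 36 0.6 0.56
side [0.08 0.56] 522 0.56 0.25
side [0.08 0.64] 14 0.49 0.34
side [0.16 0.24] 54 0.7 0.67
side [0.16 0.32] 87 0.69 0.66
side [0.16 0.4 ] 250 0.67 0.6
side [0.16 0.48] 323 0.64 0.55
side [0.16 0.56] 1668 0.61 0.25
side [0.16 0.64] 140 0.51 0.25
side [0.16 0.72] 228 0.34 0.18
side [0.24 0.56] 10 0.58 0.54
side [0.24 0.64] 14 0.58 0.54
side [0.24 0.72] 363 0.39 0.19
side [0.32 0.56] 231 0.23 0.1
side [0.32 0.72] 125 0.39 0.1
side [0.32 0.8 ] 322 0.38 0.1
side [ 0.4  -0.32] 14 0.14 0.13
side [0.4  0.48] 68 0.18 0.1
side [0.4  0.56] 374 0.25 0.1
side [0.4  0.72] 57 0.21 0.1
side [0.4 0.8] 167 0.33 0.1
side [ 0.48 -0.32] 142 0.14 0.1
top [ 0.   -0.08] 203 0.39 0.34
top [0. 0.] 362 0.52 0.38
top [0.   0.08] 62 0.58 0.1
top [ 0.08 -0.08] 331 0.4 0.11
top [0.08 0.  ] 1021 0.52 0.1
top [0.08 0.08] 1172 0.66 0.1
top [0.08 0.16] 624 0.7 0.53
top [0.08 0.24] 63 0.7 0.66
top [0.08 0.48] 299 0.7 0.65
top [0.08 0.56] 505 0.67 0.29
top [0.08 0.64] 320 0.63 0.57
top [0.16 0.24] 31 0.7 0.67
top [0.16 0.4 ] 166 0.7 0.65
top [0.16 0.48] 851 0.7 0.56
top [0.16 0.56] 1122 0.68 0.25
top [0.16 0.64] 302 0.62 0.58
top [0.32 0.56] 158 0.23 0.1
top [0.4  0.48] 39 0.17 0.1
top [0.4  0.56] 244 0.26 0.1
top [ 0.48 -0.32] 74 0.14 0.1
```

```bash
python3 -m creep '[[[1,-2.7,-2.6,-0.25,0,0,0.005],[1,-2.7,-2.6,-0.25,0,0,0.005],[1,-2.7,-2.6,-0.25,0,0,0.005],[1,-2.7,-2.6,-0.25,0,0,0.005],[1,-2.7,-2.6,-0.25,0,0,0.005],[1,-2.7,-2.6,-0.25,0,0,0.005],[1,-2.7,-2.6,-0.25,0,0,0.005],[1,-2.7,-2.6,-0.25,0,0,0.005]]]'; cat > d.py <<'E'
# python3 d.py x y z yaw : tool-frame shift (cm) and turn to bring a tool-down TCP there
import sys; from h import *
from scipy.spatial.transform import Rotation as R
s=bot.observe(); t=list(map(float,sys.argv[1:5])); A=R.from_euler("xyz",s["tool_rot"]); B=R.from_euler("xyz",[np.pi,0,t[3]])
print("pos",s["position"].round(4),s["tool_rot"].round(3),"shift cm",(A.inv().apply(np.array(t[:3])-s["position"])*100).round(2),"turn",(A.inv()*B).as_rotvec().round(3),"t",s["clock"],"q",s["qpos"].round(2),"F",s["force"].round(1))
E
python3 d.py .5565 .29 .30 2.879
```

```text
clock: 1.45
position: [0.2986, 0.3553, 0.4249]
tool_rot: [3.141, 0.0, 2.88]
force: [0.0, 1.4, -0.5]
grip_width: 0.086
finger_force: 0.0
pos [0.2986 0.3553 0.4249] [3.141 0.    2.88 ] shift cm [-26.6    0.37  12.5 ] turn [0.    0.    0.001] t 1.45 q [-1.03  0.24  0.04  1.98 -0.01  0.92  0.32] F [ 0.   1.4 -0.5]
```

```bash
python3 -m creep '[[[1,-3.3,0.05,1.5,0,0,0],[1,-3.3,0.05,1.5,0,0,0],[1,-3.3,0.05,1.5,0,0,0],[1,-3.3,0.05,1.5,0,0,0],[1,-3.3,0.05,1.5,0,0,0],[1,-3.3,0.05,1.5,0,0,0],[1,-3.3,0.05,1.5,0,0,0],[1,-3.3,0.05,1.5,0,0,0],[1,0,0,0,0,0,0]]]'; python3 d.py .5565 .29 .198 2.879
```

```text
clock: 2.58
position: [0.5556, 0.2905, 0.3033]
tool_rot: [-3.14, -0.0, 2.877]
force: [0.6, -0.4, 0.0]
grip_width: 0.0855
finger_force: 0.0
pos [0.5556 0.2905 0.3033] [-3.14  -0.     2.877] shift cm [-1.000e-01 -1.000e-02  1.053e+01] turn [-0.002 -0.    -0.002] t 2.575 q [-0.63  0.64  0.09  1.68 -0.07  0.82  0.79] F [ 0.6 -0.4  0. ]
```

```bash
python3 -m creep '[[[1,0,0,2.5,0,0,0],[1,-0.1,0,2.5,0,0,0],[1,0,0,2.5,0,0,0],[1,0,0,1.9,0,0,0],[1,0,0,1,0,0,0],[-1,0,0,0,0,0,0],[-1,0,0,0,0,0,0],[-1,0,0,0,0,0,0],[-1,0,0,0,0,0,0],[-1,0,0,0,0,0,0],[-1,0,0,0,0,0,0],[-1,0,0,0,0,0,0]]]' 40; python3 d.py .5565 .29 .198 2.879
```

```text
clock: 4.08
position: [0.5552, 0.2918, 0.2012]
tool_rot: [3.141, 0.0, 2.88]
force: [-1.1, 0.2, 6.5]
grip_width: 0.0081
finger_force: 41.3
pos [0.5552 0.2918 0.2012] [3.141 0.    2.88 ] shift cm [-0.17 -0.14  0.32] turn [0.001 0.    0.001] t 4.075 q [-0.62  0.79  0.07  1.72 -0.08  0.63  0.8 ] F [-1.1  0.2  6.5]
```

```bash
python3 -m creep '[[[-1,0,0,-1.5,0,0,0],[-1,0,0,-2.5,0,0,0],[-1,0,0,-3,0,0,0],[-1,0,0,-3,0,0,0],[-1,0,0,-3,0,0,0],[-1,-0.2,-5,0,0,0,0],[-1,-0.2,-5,0,0,0,0],[-1,-0.2,-5,0,0,0,0],[-1,-0.2,-5,0,0,0,0],[-1,-0.2,-5,0,0,0,0],[-1,-0.2,-4.8,0,0,0,0],[-1,0,0,0,0,0,-0.15]]]'; python3 d.py .4907 0 .33 4.70
```

```text
clock: 5.58
position: [0.4886, -0.0026, 0.3316]
tool_rot: [-3.14, 0.0, 3.027]
force: [0.0, 1.0, -2.5]
grip_width: 0.0084
finger_force: 40.2
pos [ 0.4886 -0.0026  0.3316] [-3.14   0.     3.027] shift cm [-0.18  0.29  0.16] turn [-1.000e-03 -1.000e-03 -1.673e+00] t 5.575 q [-0.17  0.41  0.07  2.03 -0.04  0.7   1.38] F [ 0.   1.  -2.5]
```

```bash
python3 -m creep '[[[-1,0,0,0,0,0,-0.15],[-1,0,0,0,0,0,-0.15],[-1,0,0,0,0,0,-0.15],[-1,0,0,0,0,0,-0.15],[-1,0,0,0,0,0,-0.15],[-1,0,0,0,0,0,-0.15],[-1,0,0,0,0,0,-0.15],[-1,0,0,0,0,0,-0.15],[-1,0,0,0,0,0,-0.15],[-1,0,0,0,0,0,-0.15],[-1,0,0,0,0,0,-0.17],[-1,0,0,0,0,0,0]]]'; python3 d.py .4907 0 .33 4.70
cat > lid.py <<'E'
from h import *
f,P=cloud("side"); s=bot.observe(); g=f["depth"]>0
q=P[g]; im=f["image"][g].astype(int); hue,sa,va=cv2.cvtColor(f["image"],cv2.COLOR_BGR2HSV)[g].astype(int).T
m=(np.hypot(q[:,0]-s["position"][0],q[:,1]-s["position"][1])<.075)&(q[:,2]>.13)&(q[:,2]<.19)&(hue<25)&(sa>50)
t=q[m]; t=t[abs(t[:,2]-np.median(t[:,2]))<.004]
zc=np.median(t[:,2]); n=np.linalg.lstsq(np.c_[t[:,:2]-t[:,:2].mean(0),np.ones(len(t))],t[:,2],rcond=None)[0]
print("tcp",s["position"].round(4),"disc z",zc,n,"circle mm",cv2.minEnclosingCircle((t[:,:2]*1000).astype(np.float32)),len(t))
a,b=f["image"].shape[:2]; cv2.imwrite("pics/lidhold.png",cv2.resize(f["image"][100:300,220:420],(600,600)))
E
python3 lid.py
```

```text
clock: 7.08
position: [0.4888, 0.0001, 0.3284]
tool_rot: [3.132, -0.001, -1.654]
force: [-0.6, -0.7, -3.0]
grip_width: 0.0082
finger_force: 40.2
pos [4.888e-01 1.000e-04 3.284e-01] [ 3.132e+00 -1.000e-03 -1.654e+00] shift cm [-0.   -0.19 -0.16] turn [ 0.009 -0.001 -0.071] t 7.075 q [ 0.42  0.5  -0.71  2.    0.44  0.82  2.52] F [-0.6 -0.7 -3. ]
tcp [0.4888 0.     0.3282] disc z 0.14593214978187574 [-0.00725215 -0.00399634  0.14595263] circle mm ((486.17779541015625, 0.46966812014579773), 62.97319412231445) 849
```

View pics/lidhold.png

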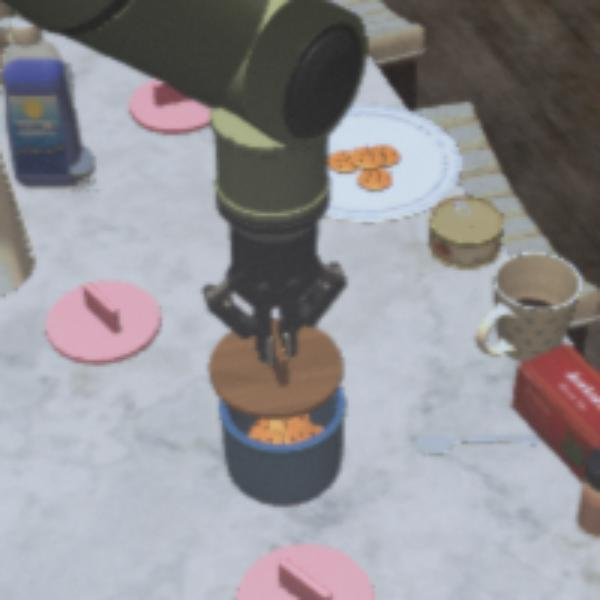

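Held level over the crock, disc about (285,370) in this crop, crock at (283,440). The last joint is at its limit, so I'll back off about 0.3 rad. That also puts the fin end-on to the side camera. Then I'll re-measure.

```bash
python3 -m creep '[[[-1,0,0,0,0,0,0.1],[-1,0,0,0,0,0,0.1],[-1,0,0,0,0,0,0.1],[-1,0,0,0,0,0,0],[-1,0,0,0,0,0,0]]]'; python3 d.py .4907 0 .31 -1.95; python3 lid.py; python3 - <<'E'
from h import *
f,P=cloud("top"); s=bot.observe()["position"]; g=f["depth"]>0; q=P[g]
m=(np.hypot(q[:,0]-s[0],q[:,1]-s[1])<.07)&(abs(q[:,2]-.147)<.006); print(cv2.minEnclosingCircle((q[m][:,:2]*1000).astype(np.float32)),m.sum(),q[m][:,2].mean())
f,P=cloud("side"); g=f["depth"]>0; q=P[g]
m=(np.hypot(q[:,0]-.49,q[:,1])<.075)&(abs(q[:,2]-.095)<.006); print("rim",m.sum(),cv2.minEnclosingCircle((q[m][:,:2]*1000).astype(np.float32)))
E
```

```text
clock: 7.75
position: [0.4888, 0.0016, 0.3284]
tool_rot: [3.134, -0.005, -1.949]
force: [-0.4, -0.4, -3.1]
grip_width: 0.0085
finger_force: 40.2
pos [0.4888 0.0016 0.3284] [ 3.134 -0.005 -1.949] shift cm [ 0.07 -0.24  1.83] turn [ 0.007 -0.005  0.001] t 7.75 q [ 0.36  0.48 -0.63  2.    0.39  0.8   2.26] F [-0.4 -0.4 -3.1]
tcp [0.4888 0.0015 0.3283] disc z 0.146176240817243 [-0.00664763  0.00129716  0.14611458] circle mm ((485.8826904296875, 1.3139783143997192), 63.03483963012695) 846
((476.4818420410156, 23.49862289428711), 56.7894401550293) 207 0.14590943720279964
rim 189 ((491.6307678222656, -0.1940438449382782), 61.26814651489258)
```

```bash
python3 -m creep '[[[-1,0,0,0,0.007,-0.005,0],[-1,0,-0.15,0.6,0,0,0],[-1,0,-0.2,0.8,0,0,0],[-1,0,0,0.6,0,0,0],[-1,0,0,0,0,0,0],[-1,0,0,0,0,0,0]]]'; python3 d.py .4907 0 .31 -1.95; sed -i 's/z"\]>.13//; s/>.13)/>.11)/' lid.py; python3 lid.py; python3 lid.py
```

```text
clock: 8.65
position: [0.4921, 0.0001, 0.3082]
tool_rot: [3.141, 0.0, -1.951]
force: [-0.2, 0.2, -2.6]
grip_width: 0.0082
finger_force: 40.2
pos [4.921e-01 1.000e-04 3.082e-01] [ 3.141  0.    -1.951] shift cm [ 0.06  0.12 -0.18] turn [ 0.001  0.    -0.001] t 8.65 q [ 0.35  0.51 -0.61  2.01  0.43  0.75  2.24] F [-0.2  0.2 -2.6]
tcp [4.921e-01 1.000e-04 3.083e-01] disc z 0.1257183216659336 [-0.00018603  0.00223775  0.12571088] circle mm ((492.62335205078125, -0.7256039977073669), 64.16203308105469) 842
tcp [4.921e-01 1.000e-04 3.083e-01] disc z 0.12595207749286136 [-0.00109913  0.00172783  0.12589628] circle mm ((491.64385986328125, 0.9599102139472961), 64.78205871582031) 816
```

```bash
python3 -m creep '[[[-1,0,0.07,0.5,0,0,0],[-1,0,0,0.4,0,0,0],[-1,0,0,0.3,0,0,0],[-1,0,0,0.3,0,0,0],[-1,0,0,0.2,0,0,0],[-1,0,0,0.2,0,0,0],[-1,0,0,0,0,0,0],[-1,0,0,0,0,0,0]]]'; python3 d.py .4907 0 .2865 -1.95
```

```text
clock: 9.75
position: [0.4914, 0.0003, 0.2892]
tool_rot: [3.141, 0.0, -1.951]
force: [0.3, 0.1, -2.0]
grip_width: 0.0078
finger_force: 40.2
pos [4.914e-01 3.000e-04 2.892e-01] [ 3.141  0.    -1.951] shift cm [0.06 0.05 0.27] turn [ 0.001  0.    -0.001] t 9.75 q [ 0.33  0.54 -0.59  2.02  0.46  0.71  2.21] F [ 0.3  0.1 -2. ]
```

```bash
python3 -m creep '[[[-1,0,0,0.1,0,0,0],[-1,0,0,0.1,0,0,0],[-1,0,0,0.05,0,0,0],[-1,0,0,0,0,0,0],[-1,0,0,0,0,0,0]]]'; python3 d.py .4907 0 .2865 -1.95
```

```text
clock: 10.38
position: [0.4914, 0.0003, 0.2867]
tool_rot: [3.141, 0.0, -1.951]
force: [0.1, -0.6, -1.8]
grip_width: 0.0086
finger_force: 40.2
pos [4.914e-01 3.000e-04 2.867e-01] [ 3.141  0.    -1.951] shift cm [0.05 0.05 0.02] turn [ 0.001  0.    -0.001] t 10.375 q [ 0.33  0.55 -0.59  2.03  0.46  0.7   2.21] F [ 0.1 -0.6 -1.8]
```

```bash
python3 -m creep '[[[-1,0,0,0.05,0,0,0],[-1,0,0,0.05,0,0,0],[-1,0,0,0.05,0,0,0],[-1,0,0,0,0,0,0],[-1,0,0,0,0,0,0]]]'; python3 d.py .4907 0 .2865 -1.95
```

```text
clock: 11.0
position: [0.4914, 0.0004, 0.2859]
tool_rot: [3.141, -0.0, -1.951]
force: [-6.1, -1.4, 19.4]
grip_width: 0.0084
finger_force: 43.6
pos [4.914e-01 4.000e-04 2.859e-01] [ 3.141 -0.    -1.951] shift cm [ 0.07  0.05 -0.06] turn [ 0.    -0.    -0.001] t 11.0 q [ 0.32  0.55 -0.59  2.03  0.46  0.7   2.2 ] F [-6.1 -1.4 19.4]
```

```bash
python3 -m creep '[[[-1,0,0,-0.05,0,0,0],[-0.7,0,0,0,0,0,0],[-0.5,0,0,0,0,0,0],[0,0,0,0,0,0,0],[0.5,0,0,0,0,0,0],[1,0,0,0,0,0,0],[1,0,0,0,0,0,0],[1,0,0,-1,0,0,0],[1,0,0,-3,0,0,0],[1,0,0,-4,0,0,0],[1,0,0,-4,0,0,0],[1,0,0,-2,0,0,0]]]'; python3 d.py .4907 0 .2865 -1.95
cat > seat.py <<'E'
from h import *
f,P=cloud("side"); g=f["depth"]>0; q=P[g]
hue,sa,va=cv2.cvtColor(f["image"],cv2.COLOR_BGR2HSV)[g].astype(int).T
m=(np.hypot(q[:,0]-.49,q[:,1])<.08)&(q[:,2]>.09)&(q[:,2]<.16)
t=q[m&(q[:,2]<.112)&(hue<25)&(sa>50)]; 
A=np.c_[t[:,:2]-[.4907,0],np.ones(len(t))]; k=abs(t[:,2]-np.median(t[:,2]))<.005
print("disc top",np.linalg.lstsq(A[k],t[k,2],rcond=None)[0],cv2.minEnclosingCircle((t[k,:2]*1000).astype(np.float32)),k.sum())
t=q[m&(q[:,2]>.12)&(sa>40)]; w=np.linalg.svd(t[:,:2]-t[:,:2].mean(0),full_matrices=False)[2][0]
print("fin",t.mean(0),np.arctan(w[1]/w[0]),cv2.minAreaRect((t[:,:2]*1000).astype(np.float32)),t[:,2].max(),len(t))
t=t[t[:,2]>.133]; print("fintop",t.mean(0),cv2.minAreaRect((t[:,:2]*1000).astype(np.float32)))
cv2.imwrite("pics/seat.png",cv2.resize(f["image"][150:300,240:390],(600,600)))
E
python3 seat.py
```

```text
clock: 12.5
position: [0.4915, 0.0004, 0.4283]
tool_rot: [-3.14, 0.001, -1.951]
force: [-0.5, -0.3, -0.5]
grip_width: 0.0854
finger_force: 0.0
pos [4.915e-01 4.000e-04 4.283e-01] [-3.140e+00  1.000e-03 -1.951e+00] shift cm [ 0.09  0.08 14.18] turn [-0.001  0.001 -0.001] t 12.5 q [ 0.44  0.35 -0.71  1.89  0.27  1.    2.38] F [-0.5 -0.3 -0.5]
disc top [0.000624   0.00307613 0.10353375] ((490.2630310058594, 2.365497589111328), 64.42886352539062) 1011
fin [ 0.4904201  -0.00294493  0.13409949] 1.1811699357308285 ((491.3901672363281, 0.49012184143066406), (57.78374099731445, 8.474761009216309), 70.69148254394531) 0.14046982637075023 66
fintop [0.49195061 0.00177172 0.13673297] ((491.3901672363281, 0.49012184143066406), (57.78374099731445, 8.474761009216309), 70.69148254394531)
```

View pics/seat.png

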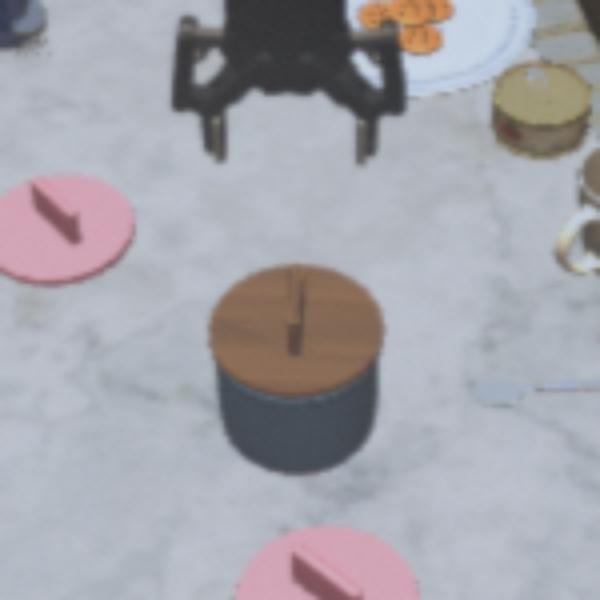

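The lid sits level: disc top at 103.5 mm, fin at (295,310) in the crop with its line at about 1.19 rad, well centred. Now I'll turn the wrist back and go to the clip.

```bash
python3 -m creep '[[[1,0,0,0,0,0,0.18],[1,0,0,0,0,0,0.18],[1,0,0,0,0,0,0.18],[1,0,0,0,0,0,0.18],[1,0,0,0,0,0,0.18],[1,0,0,0,0,0,0.18],[1,0,0,0,0,0,0.18],[1,0,0,0,0,0,0.18],[1,0,0,0,0,0,0.18],[1,0,0,0,0,0,0.18],[1,0,0,0,0,0,0.18],[1,0,0,0,0,0,0.18]]]';python3 -m creep '[[[1,0,0,0,0,0,0.155],[1,0,0,0,0,0,0.155],[1,0,0,0,0,0,0.155],[1,0,0,0,0,0,0.155],[1,0,0,0,0,0,0]]]'; python3 d.py .462 -.3285 .36 1.553; python3 seat.py
```

```text
clock: 14.05
position: [0.4914, 0.0003, 0.426]
tool_rot: [-3.142, -0.001, 2.167]
force: [-0.1, -0.8, 0.2]
grip_width: 0.0851
finger_force: 0.0
clock: 14.68
position: [0.4914, 0.0005, 0.4259]
tool_rot: [-3.141, -0.001, 1.553]
force: [-0.1, 1.0, 0.1]
grip_width: 0.0854
finger_force: 0.0
pos [0.4914 0.0005 0.4259] [-3.141e+00 -1.000e-03  1.553e+00] shift cm [-32.95  -2.36   6.57] turn [-0.001 -0.001  0.   ] t 14.675 q [ 0.01  0.29 -0.16  1.91  0.05  0.95 -0.19] F [-0.1  1.   0.1]
disc top [-0.0042858   0.00246599  0.10359069] ((490.0545959472656, 1.5099058151245117), 63.73896789550781) 991
fin [ 0.49020417 -0.00358488  0.13504036] 1.186339600996143 ((491.0047302246094, -0.4501323699951172), (58.66436767578125, 8.725095748901367), 70.59256744384766) 0.1432269286740644 65
fintop [4.91406682e-01 1.17810172e-04 1.37356225e-01] ((491.55450439453125, 0.7736740112304688), (55.99050521850586, 8.501360893249512), 70.59256744384766)
```

```bash
python3 -m creep '[[[1,-4.1,-0.29,0,0,0,0],[1,-4.1,-0.29,0.5,0,0,0],[1,-4.1,-0.29,1,0,0,0],[1,-4.1,-0.29,1,0,0,0],[1,-4.1,-0.29,1,0,0,0],[1,-4.1,-0.29,1,0,0,0],[1,-4.1,-0.29,1,0,0,0],[1,-4.1,-0.29,1,0,0,0],[1,0,0,0,0,0,0],[1,0,0,0,0,0,0]]]'; python3 d.py .462 -.3285 .282 1.553; python3 - <<'E'
from h import *
f,P=cloud("side"); cv2.imwrite("pics/clipa.png",cv2.resize(f["image"][260:385,280:405],(600,600)))
E
```

```text
clock: 15.98
position: [0.4622, -0.3269, 0.3604]
tool_rot: [-3.141, -0.001, 1.555]
force: [-0.1, -0.3, 0.6]
grip_width: 0.0852
finger_force: 0.0
pos [ 0.4622 -0.3269  0.3604] [-3.141e+00 -1.000e-03  1.555e+00] shift cm [-0.17 -0.01  7.84] turn [-0.001 -0.001  0.002] t 15.975 q [ 0.53  0.48 -0.03  1.8   0.02  0.86  0.48] F [-0.1 -0.3  0.6]
```

View pics/clipa.png

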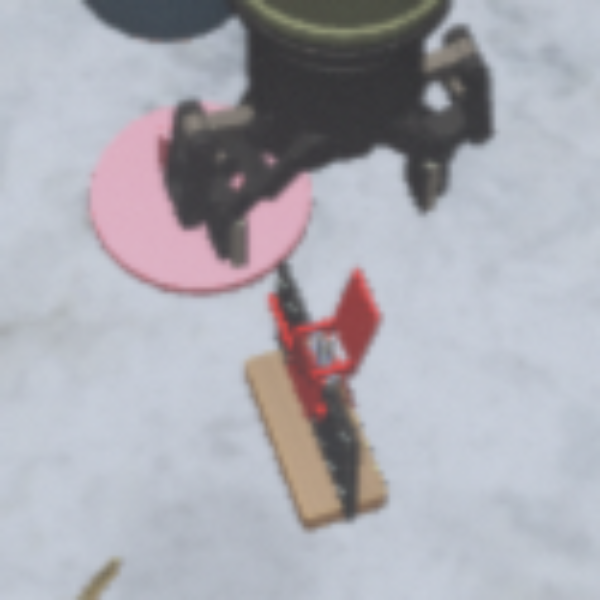

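The open fingers at (235,250) and (425,195) straddle the red clip at (325,345). I'll descend and squeeze.

```bash
python3 -m creep '[[[1,-0.1,0,2,0,0,0],[1,-0.07,0,2,0,0,0],[1,0,0,2,0,0,0],[1,0,0,1.3,0,0,0],[1,0,0,0.5,0,0,0],[1,0,0,0,0,0,0]]]'; python3 d.py .462 -.3285 .282 1.553; python3 -m creep '[[[0.2,0,0,0,0,0,0],[0.1,0,0,0,0,0,0],[0,0,0,0,0,0,0],[-0.1,0,0,0,0,0,0],[-0.2,0,0,0,0,0,0],[-0.4,0,0,0,0,0,0],[-0.6,0,0,0,0,0,0],[-1,0,0,0,0,0,0],[-1,0,0,0,0,0,0],[-1,0,0,0,0,0,0]]]' 22; python3 d.py .462 -.3285 .282 1.553
```

```text
clock: 16.77
position: [0.4622, -0.3288, 0.2827]
tool_rot: [-3.141, -0.001, 1.553]
force: [0.7, 1.1, -0.3]
grip_width: 0.0852
finger_force: 0.0
pos [ 0.4622 -0.3288  0.2827] [-3.141e+00 -1.000e-03  1.553e+00] shift cm [ 0.03 -0.02  0.07] turn [-0.001 -0.001 -0.   ] t 16.775 q [ 0.54  0.59 -0.03  1.86  0.03  0.7   0.47] F [ 0.7  1.1 -0.3]
clock: 18.02
position: [0.4621, -0.3292, 0.2836]
tool_rot: [3.141, 0.0, 1.552]
force: [-4.5, 0.9, 15.2]
grip_width: 0.0233
finger_force: 21.6
pos [ 0.4621 -0.3292  0.2836] [3.141 0.    1.552] shift cm [ 0.07 -0.02  0.16] turn [ 0.     0.    -0.001] t 18.025 q [ 0.54  0.59 -0.03  1.85  0.03  0.7   0.47] F [-4.5  0.9 15.2]
```

```bash
python3 -m creep '[[[-1,0,0,-0.5,0,0,0],[-1,0,0,-1,0,0,0],[-1,0,0,-1.5,0,0,0],[-1,0,0,-2,0,0,0],[-1,0,0,-2.5,0,0,0],[-1,0,0,-2.5,0,0,0],[-1,0,0,-2,0,0,0],[-1,0,0,0,0,0,0],[-1,0,0,0,0,0,0]]]'; python3 d.py .4915 .0004 .42 1.19; python3 - <<'E'
from h import *
f,P=cloud("side"); cv2.imwrite("pics/clipb.png",cv2.resize(f["image"][230:380,270:420],(600,600)))
g=f["depth"]>0;q=P[g];hue,sa,va=cv2.cvtColor(f["image"],cv2.COLOR_BGR2HSV)[g].astype(int).T
m=((hue<8)|(hue>172))&(sa>120)&(np.hypot(q[:,0]-.462,q[:,1]+.33)<.06)&(q[:,2]>.1); t=q[m]; print(len(t),np.percentile(t,[2,50,98],axis=0).round(4))
E
```

```text
clock: 19.15
position: [0.462, -0.3289, 0.4024]
tool_rot: [-3.141, -0.001, 1.552]
force: [-0.4, -0.6, -1.2]
grip_width: 0.0234
finger_force: 22.4
pos [ 0.462  -0.3289  0.4024] [-3.141e+00 -1.000e-03  1.552e+00] shift cm [32.98  2.34 -1.74] turn [-0.001 -0.001  0.362] t 19.15 q [ 0.53  0.43 -0.03  1.76  0.01  0.95  0.48] F [-0.4 -0.6 -1.2]
176 [[ 0.4417 -0.3433  0.1847]
 [ 0.4512 -0.3327  0.2026]
 [ 0.4742 -0.3146  0.2589]]
```

View pics/clipb.png

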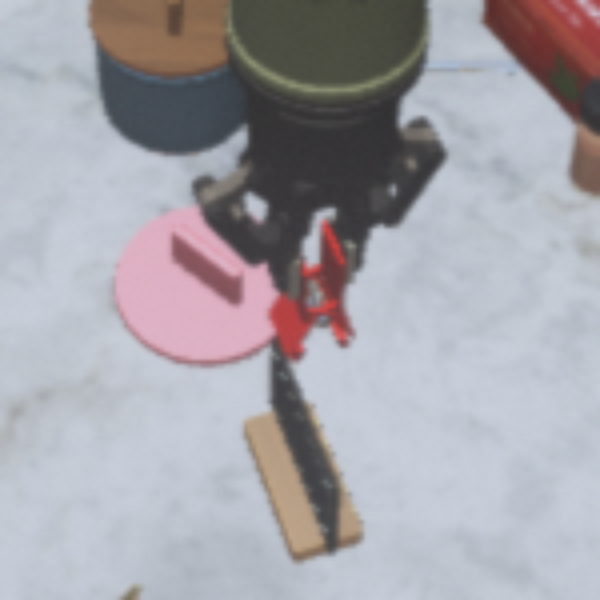

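Clip held with jaws gaping, tips at (293,350) and (345,342). The sign is still standing. I'll carry the clip above the fin.

```bash
python3 -m creep '[[[-1,2,0.2,-0.2,0,0,0],[-1,4,0.27,-0.2,0,0,0],[-1,4,0.27,-0.2,0,0,0],[-1,4,0.27,-0.2,0,0,0],[-1,4,0.27,-0.2,0,0,0],[-1,4,0.27,-0.2,0,0,0],[-1,4,0.27,-0.2,0,0,0],[-1,4,0.27,-0.2,0,0,0],[-1,3,0.25,0,0,0,0],[-1,0,0,0,0,0,0.12],[-1,0,0,0,0,0,0.12],[-1,0,0,0,0,0,0.122]]]'; python3 -m creep '[[[-1,0,0,0,0,0,0],[-1,0,0,0,0,0,0]]]'
python3 d.py .4915 .0004 .39 1.19
cat > clip.py <<'E'
import sys; from h import *
from scipy.spatial.transform import Rotation as R
s=bot.observe(); T=s["position"]; A=R.from_euler("xyz",s["tool_rot"]).as_matrix(); C=np.array([.4913,.0004]); a=1.187
u=np.array([np.cos(a),np.sin(a)]); n=np.array([-u[1],u[0]])
f,P=cloud("side"); g=f["depth"]>0;q=P[g];hue,sa,va=cv2.cvtColor(f["image"],cv2.COLOR_BGR2HSV)[g].astype(int).T
near=np.hypot(q[:,0]-T[0],q[:,1]-T[1])<.05
t=q[((hue<8)|(hue>172))&(sa>120)&near&(q[:,2]>.11)]
def st(tag,t):
    print(tag,len(t),"along",(np.percentile((t[:,:2]-C)@u,[3,50,97])*1e3).round(1),"across",(np.percentile((t[:,:2]-C)@n,[3,50,97])*1e3).round(1),"z",(np.percentile(t[:,2],[2,50,98])*1e3).round(1))
print("tcp along/across mm",((T[:2]-C)@u*1e3).round(1),((T[:2]-C)@n*1e3).round(1),T[2])
st("red",t); tip=t[t[:,2]<np.percentile(t[:,2],2)+.014]; e=(tip[:,:2]-C)@n; mid=(e.max()+e.min())/2
st("jaw left",tip[e>mid]); st("jaw right",tip[e<mid])
k=q[near&(q[:,2]>.12)&(q[:,2]<.145)&(hue<25)&(hue>5)&(sa>40)]
if len(k)>4: st("fin",k)
cv2.imwrite(sys.argv[1],cv2.resize(f["image"][160:260,265:365],(600,600),interpolation=cv2.INTER_CUBIC))
E
python3 clip.py pics/c1.png
```

```text
clock: 20.7
position: [0.4913, 0.0014, 0.4183]
tool_rot: [-3.14, -0.0, 1.187]
force: [-0.6, 0.3, -0.5]
grip_width: 0.023
finger_force: 22.4
clock: 20.95
position: [0.4915, 0.0009, 0.4185]
tool_rot: [-3.14, -0.0, 1.194]
force: [0.2, 0.5, -1.1]
grip_width: 0.0229
finger_force: 22.4
pos [0.4915 0.0009 0.4185] [-3.14  -0.     1.194] shift cm [-0.05  0.02  2.85] turn [-0.001 -0.     0.004] t 20.95 q [-0.05  0.29 -0.09  1.92  0.03  0.93 -0.53] F [ 0.2  0.5 -1.1]
tcp along/across mm 0.6 0.0 0.41851543003622427
red 86 along [-15.8  -8.8  13.3] across [-16.8   2.9  18.4] z [202.2 219.3 275.8]
jaw left 19 along [-14.8  -9.7   9.7] across [12.1 15.6 19.2] z [202.4 207.9 215.2]
jaw right 19 along [-12.7  -5.3   8.1] across [-17.  -14.5 -11.1] z [202.  210.2 215.7]
fin 65 along [-28.4  -5.8  27.8] across [-4.5 -0.4  3.9] z [122.4 136.5 141. ]
```

View pics/c1.png

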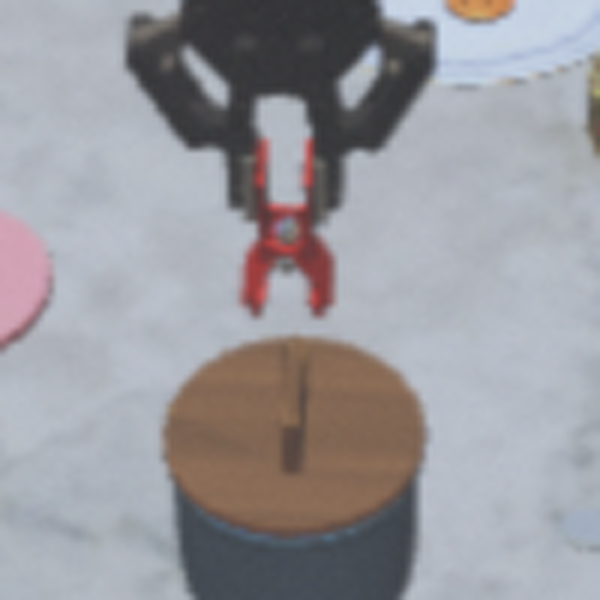

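The view is end-on: jaw tips at (252,310) and (320,310) straddle the fin line at (290,400), centred to within about 1 mm. I'll lower so the tips sit about 16 mm below the fin top.

```bash
python3 -m creep '[[[-1,0,0.06,1.5,0,0,0],[-1,0,0,1.5,0,0,0],[-1,0,0,1.5,0,0,0],[-1,0,0,1,0,0,0],[-1,0,0,0.5,0,0,0],[-1,0,0,0,0,0,0]]]'; python3 clip.py pics/c2.png;  python3 -m creep '[[[-1,0,0,0.5,0,0,0],[-1,0,0,0.5,0,0,0],[-1,0,0,0.4,0,0,0],[-1,0,0,0.3,0,0,0],[-1,0,0,0,0,0,0],[-1,0,0,0,0,0,0],[-1,0,0,0,0,0,0],[-1,0,0,0,0,0,0]]]'; python3 clip.py pics/c3.png; python3 d.py .4915 .0004 .3405 1.19
```

```text
clock: 21.75
position: [0.4923, 0.0003, 0.3585]
tool_rot: [-3.14, -0.0, 1.19]
force: [-0.6, 0.1, -0.1]
grip_width: 0.0234
finger_force: 22.4
tcp along/across mm 0.3 -0.9 0.35846844195933963
red 108 along [-15.9  -9.1  14. ] across [-18.8  -2.5  18.1] z [139.8 156.  216. ]
jaw left 23 along [-15.7  -3.5  11.5] across [ 9.6 15.2 19. ] z [138.3 147.3 153.2]
jaw right 26 along [-14.7  -6.9  14.2] across [-19.6 -16.1 -10.4] z [138.5 146.4 153.7]
fin 51 along [-28.2 -11.4   9.1] across [-12.6  -0.3   4.4] z [122.9 135.9 139.6]
clock: 22.8
position: [0.4922, 0.0003, 0.3418]
tool_rot: [-3.141, -0.0, 1.19]
force: [0.7, -0.1, -0.3]
grip_width: 0.0232
finger_force: 22.4
tcp along/across mm 0.3 -0.9 0.3417560816975062
red 105 along [-16.2  -8.4  13.9] across [-18.6   0.2  18.4] z [123.9 138.5 199. ]
jaw left 25 along [-17.1  -5.6  13.7] across [ 9.6 15.2 19.3] z [123.8 129.9 137. ]
jaw right 24 along [-15.4  -5.1  11.4] across [-20.8 -16.2 -10.4] z [123.8 130.2 137.4]
fin 34 along [-27.6 -18.6  13.9] across [-20.4  -1.2   3.3] z [121.3 133.7 138.7]
pos [4.922e-01 4.000e-04 3.417e-01] [-3.141 -0.     1.19 ] shift cm [-0.02 -0.07  0.12] turn [-0.001 -0.     0.   ] t 22.85 q [-0.05  0.4  -0.09  2.    0.05  0.74 -0.55] F [-0.4 -0.7 -1. ]
```

View pics/c3.png

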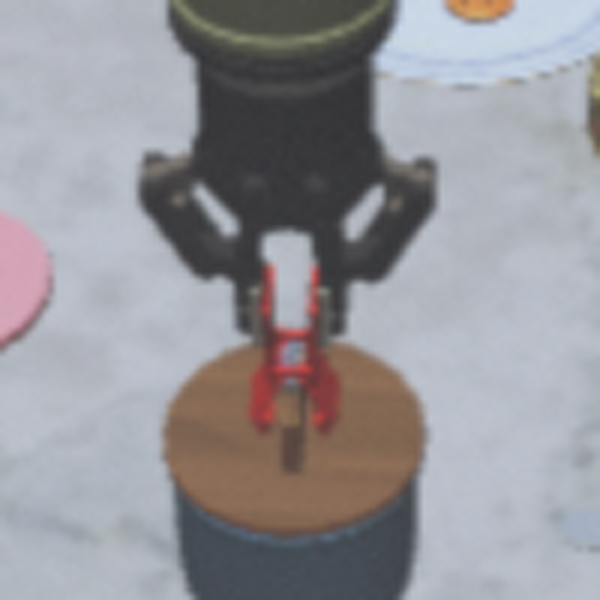

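The jaws at (260,425) and (328,425) sit either side of the fin at (291,420). The tips are about 15 mm below its top, and the force reads near zero.

```bash
python3 -c "
from workcell import bot
print(bot.job_done())"
```

```text
the job is handed in; nothing more can be done
None
```

I handed the job in at about 23 s; no verdict came back, but by camera and force readings the lid sits home and level on the crock, and the clip is held squeezed open astride its handle, tips about 15 mm below the top and centred to about 1 mm, touching nothing.

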